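Put the lids back on the kitchen canisters

TASK

Close the three white canisters on the counter: put on each one the oak lid of its size, lying flat and centred on the rim with the knob up. Leave the canisters standing where they are, and leave the steel pan lid, the pepper mill and the glass jar alone.

Things in the scene. Friction and masses are not known exactly. Their poses are not given: they have to be found in the camera images.
- can_small: the small white stoneware canister: a plain round open-topped jar standing upright, 68 mm outside diameter, 80 mm high, wall 5 mm (mouth 58 mm across); loose, standing by its own weight (up to about 1 kg). Origin: centre of its underside; z up.
- can_medium: the medium white stoneware canister: a plain round open-topped jar standing upright, 88 mm outside diameter, 100 mm high, wall 5 mm (mouth 78 mm across); loose, standing by its own weight (up to about 1 kg). Origin: centre of its underside; z up.
- can_large: the large white stoneware canister: a plain round open-topped jar standing upright, 112 mm outside diameter, 120 mm high, wall 5 mm (mouth 102 mm across); loose, standing by its own weight (up to about 1 kg). Origin: centre of its underside; z up.
- lid_small: small oak lid: disc 78 mm across, 10 mm thick; under it a round plug 36 mm across, 8 mm high, that hangs loosely in the mouth while the disc rests on the rim; at the centre a round upright knob 24 mm across, 30 mm high. Origin: centre of the plug's underside; z up; disc from z = 8 to 18 mm, knob 18 to 48. Seated, its origin is 72 mm above the canister's. About 50 g.
- lid_medium: medium oak lid: disc 98 mm across, 10 mm thick; under it a round plug 56 mm across, 8 mm high, that hangs loosely in the mouth while the disc rests on the rim; at the centre a round upright knob 24 mm across, 30 mm high. Origin: centre of the plug's underside; z up; disc from z = 8 to 18 mm, knob 18 to 48. Seated, its origin is 92 mm above the canister's. About 72 g.
- lid_large: large oak lid: disc 122 mm across, 10 mm thick; under it a round plug 80 mm across, 8 mm high, that hangs loosely in the mouth while the disc rests on the rim; at the centre a round upright knob 24 mm across, 30 mm high. Origin: centre of the plug's underside; z up; disc from z = 8 to 18 mm, knob 18 to 48. Seated, its origin is 112 mm above the canister's. About 98 g.
- pan_lid: a polished steel saucepan lid, slightly domed, 110 mm in diameter, with a black strap handle 66 mm long and 47 mm high above the counter: belongs to no canister. Origin: centre of its underside; the handle runs along x.
- mill: a dark wooden pepper mill, waisted, 54 mm in diameter, 148 mm tall, standing. Origin: centre of its underside.
- jar: a closed amber glass jar with a pale label and brass cap, 66 mm in diameter, 100 mm tall, standing. Origin: centre of its underside.
There are look-alikes about, which are no part of the job. Leave any yellow look-alike of the pan_lid alone.

How it is judged (in metres and radians):
At the end, for the whole second after the job is handed in: Each oak lid lies level (within 0.06 rad) on the canister of its own size, centred within 10 mm, resting on the rim (height within 4 mm); each canister stands upright within 30 mm of where it began; pan lid, mill and jar are within 30 mm of where they began; all is released and at rest (horizontal distance between lid_small and can_small below 0.01 m and z of lid_small in the frame of can_small between 0.068 and 0.076 m and angle between each of lid_small, can_small, lid_medium, can_medium, lid_large, can_large's own z axis and vertical below 0.06 rad and distance of each of can_small, can_medium, can_large, pan_lid, mill, jar from where it was at the start of the episode below 0.03 m and linear speed of each of lid_small, can_small, lid_medium, can_medium, lid_large, can_large, pan_lid, mill, jar below 0.02 m/s and horizontal distance between lid_medium and can_medium below 0.01 m and z of lid_medium in the frame of can_medium between 0.088 and 0.096 m and horizontal distance between lid_large and can_large below 0.01 m and z of lid_large in the frame of can_large between 0.108 and 0.116 m); the robot touches nothing.
It fails at once if the pan lid is moved by more than 30 mm or tipped (distance of pan_lid from where it was at the start of the episode above 0.03 m or angle between pan_lid's own z axis and vertical above 0.35 rad).
It fails at once if the pepper mill is moved by more than 30 mm or tipped (distance of mill from where it was at the start of the episode above 0.03 m or angle between mill's own z axis and vertical above 0.35 rad).
It fails at once if the glass jar is moved by more than 30 mm or tipped (distance of jar from where it was at the start of the episode above 0.03 m or angle between jar's own z axis and vertical above 0.35 rad).
It fails at once if a canister is tipped (angle between any of can_small, can_medium, can_large's own z axis and vertical above 0.35 rad).
It also fails if it takes over 90 s, if anything falls off the work surface, if the arm or the gripper's body presses on something with over 40 N, if the wrist force passes 120 N, or if a joint passes its speed limit or range.

ROBOT

A 6-joint arm with a two-finger parallel gripper is mounted at the origin on the work surface. World frame = base frame: x ahead of the robot, y to its left, z up, the work surface at z = 0. Lengths are in mm, angles in rad, forces in N, time in s.
With the tool pointing down it reaches from about 325 to 925 mm from the base axis. Payload 3.1 kg.
Tool frame: the origin (TCP) lies on the mounting face of the last link; the fingertips stand 173 mm ahead of it and the grasp point (between the pads) lies 155 mm ahead of it (robot.tcp_to_grasp is the distance from the TCP to the grasp point, in mm); z points along the fingers, y is the direction in which the jaws open and shut (so a half turn about z gives the same grasp; the last joint's range is limited). The gripper opens to 85 mm and grips with 20 to 120 N. Pads are 22 mm wide; open, the fingers measure 114 mm over their backs; the gripper's body (76 mm by 85 mm) begins 54 mm behind the grasp point. The pads swing forward as they close: fully open they stand 13 mm farther back than shut.
Start: joints at [-1.366, 0.217, 1.613, -0, 1.311, -0.112], TCP at [194.726, -593.905, 404.7] pointing down, gripper open.
Joint ranges: [-2.75, 2.75], [-0.78, 2.1], [0.31, 2.55], [-1.13, 4.27], [0.13, 2.63], [-2.58, 2.58]. Speed limits (rad/s): [2.79, 2.79, 3.14, 3.14, 3.14, 3.14].

INTERFACE

Orientations are given as a rotation vector (axis times angle).
In Python, from bench import robot gives the robot as it stands. The module is installed in compiled form; this text tells all that it offers.
- The arm moves only by the tool play_rows, never from a script. Its argument "moves" is one flat list of numbers, 6 for each row, row after row: the shift along the tool's x, y, z in m, then the turn, a rotation vector about the tool's x, y, z in degrees. A call has 1 to 10 rows; each row shifts and turns the pose as measured when the row begins, along the tool's axes as they then stand; what a row does not reach is not made up. A row lasts 1/10 s, in which the tool goes at most 50 mm and 8.59 degrees, less where a joint would pass 70% of its speed; a pose out of reach is approached as far as the arm can. A call is refused whole if a number of a shift passes 0.05 or a number of a turn 8.59, either way. A call with a gripper value outside its range is refused whole. "claw" is the gripper's target within -1 to 1 (fully open at 1, half-way at 0, shut at -1), set as the call begins (left out, the last holds). The fingers move at their own pace and stop on an object; "grip_force" is the grip in N (left out, the last holds). Time passes only in rows, so rows that do not move let the fingers close. It gives the time, the measured TCP pose, the force and the opening at its end, in the units of the state.
- robot.get_state(): the state, without advancing time (a new reading comes with each control period).
- robot.snapshot(name): name is "side" or "top" or "wrist"; returns the picture (420x560x3 uint8, red, green, blue); there is no depth.
- robot.camera_params(name): a dict with "camera_matrix" (3x3 intrinsics, pixels), "rvec" (rotation vector, rad) and "tvec" (3), from world to camera coordinates, as OpenCV has them. Camera axes: x right, y down, z forward; pixel columns grow to the right and rows downward; lengths in mm; the calibration is good to about 2 mm. The wrist camera is an equidistant fisheye: a pixel r from the principal point sees the ray r / f radians off the axis. A picture is of the moment at which its call begins: read the wrist's pose just before it. camera_params takes no time and is no camera call; for the wrist camera it gives the pose at the moment of the call.
- robot.sign_off(): hands the job in, once; it reports no verdict.
The state is a dict: "time": time; "joint_pos": joint angles; "qvel": joint speeds; "joint_efforts": joint torques, N m; "tcp_pos": TCP position; "tcp_rot": TCP orientation; "contact_force": force on the tool from outside, world axes, zero at the start; "torque": the same for the moment, N m; "width": opening from 0.0 (shut) to 1.0 (fully open).
Only numpy, scipy, OpenCV 4.12 (cv2) and the standard library are available. Lean on these libraries where they do the work, as an engineer would, in place of code of your own. Each camera call takes 0.05 s, during which the arm holds its last target. There are 200 camera calls.

## Working session

There is one attempt and no reset: what is moved stays moved. The work goes in short steps, Python scripts to look and compute and a tool call to move; the robot and the scene stay as the last step left them, time stands still between calls to the robot, and variables do not carry over. Pictures are saved under pics/ and viewed, about 12 in all and at most 16, crops included, and the job is handed in when it is done.

Besides the shell and the picture viewer there is one more tool, called as name(argument=value, ...) on one line, values as JSON. play_rows: Moves the arm, as the interface text tells. Its arguments: {"type":"object","properties":{"moves":{"type":"array","items":{"type":"number"}},"claw":{"type":"number"},"grip_force":{"type":"number"}},"required":["moves"]}

```bash
mkdir -p pics
cat > h.py <<'E'
from bench import robot
import cv2, numpy as np
def snap(cam,name):
    P=robot.camera_params(cam); im=robot.snapshot(cam)
    cv2.imwrite(f'pics/{name}.png',cv2.cvtColor(im,cv2.COLOR_RGB2BGR)); np.save(f'pics/{name}.npy',P,allow_pickle=True); return im
def ray(P,u,v,fish=False):
    K=np.array(P['camera_matrix']);R=cv2.Rodrigues(np.array(P['rvec'],float))[0];t=np.array(P['tvec'],float).ravel()
    x=(u-K[0,2])/K[0,0];y=(v-K[1,2])/K[1,1]
    if fish:
        r=np.hypot(x,y);s=np.sin(r)/r if r>1e-9 else 1;d=np.array([x*s,y*s,np.cos(r)])
    else:d=np.array([x,y,1.])
    return -R.T@t,R.T@d
def at(P,u,v,z,fish=False):
    c,d=ray(P,u,v,fish);return c+d*(z-c[2])/d[2]
def proj(P,X,fish=False):
    K=np.array(P['camera_matrix']);R=cv2.Rodrigues(np.array(P['rvec'],float))[0];t=np.array(P['tvec'],float).ravel()
    p=np.atleast_2d(X)@R.T+t
    if fish:
        r=np.hypot(p[:,0],p[:,1]);th=np.arctan2(r,p[:,2]);q=p[:,:2]/np.maximum(r,1e-9)[:,None]*th[:,None]
    else:q=p[:,:2]/p[:,2:]
    return q*[K[0,0],K[1,1]]+K[:2,2]
def load(n):return np.load(f'pics/{n}.npy',allow_pickle=True).item()
E
python3 - <<'E'
from h import *
for c in('top','side'):
    snap(c,c+'0');P=load(c+'0');print(P['camera_matrix'],ray(P,280,210))
s=robot.get_state();print(s)
E
```

```text
[[510.63410112   0.         272.73826736]
 [  0.         510.63410112 203.78231085]
 [  0.           0.           1.        ]] (array([ 538.43168204,   80.18129705, 1383.72483335]), array([ 0.05712266, -0.00495274, -0.99853041]))
[[450.69301145   0.         279.3741702 ]
 [  0.         450.69301145 213.43466436]
 [  0.           0.           1.        ]] (array([-173.8146724 ,  839.25336172,  698.80565779]), array([ 0.62144152, -0.58159528, -0.52499273]))
{'time': 0.1, 'joint_pos': array([-1.36620887e+00,  2.17739707e-01,  1.61482784e+00, -4.65044346e-05,
        1.31128884e+00, -1.12149577e-01]), 'qvel': array([ 2.77054394e-03, -2.38371321e-03, -3.50813184e-03,  8.06400177e-06,
       -7.12396028e-04, -1.36909024e-05]), 'joint_efforts': array([-7.17509902e-04, -3.98074079e+01, -3.04969168e+01, -1.59382162e-04,
        4.31394204e-03, -1.66679274e-05]), 'tcp_pos': array([ 194.63715931, -593.53193725,  403.43228124]), 'tcp_rot': array([-3.10004449e+00, -4.95114532e-01,  2.34627514e-04]), 'contact_force': array([-0.25064926, -0.38944522, -0.10200999]), 'torque': array([0.04548931, 0.04476117, 0.01585886]), 'width': 1.0004122433009153}
```

View pics/top0.png

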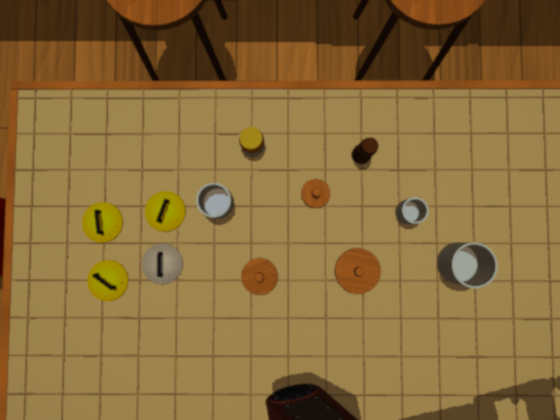

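View pics/side0.png

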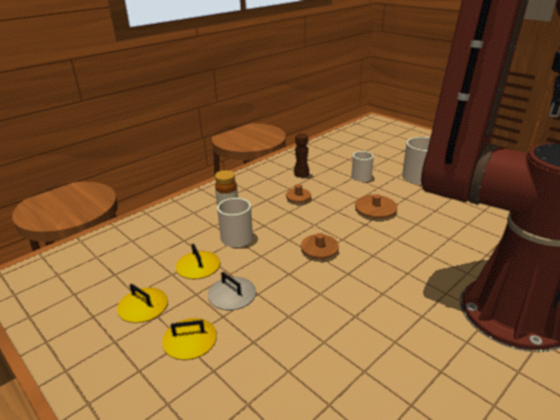

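The pictures agree on what is where (top-view pixels):
- **Oak lids:** small (316,193), medium (260,276), large (358,271).
- **White canisters:** medium (214,201), small (413,211), large (474,265).
- **Not to touch:** the steel pan lid (162,264), three yellow look-alikes, the jar (251,140) and the mill (365,152).

Next I'll fit silhouettes.

```bash
cat > loc.py <<'E'
from h import *
from scipy.optimize import minimize
a=np.linspace(0,2*np.pi,60)
def circ(x,y,r,z):return np.c_[x+r*np.cos(a),y+r*np.sin(a),0*a+z]
S={'s':(34,80,39),'m':(44,100,49),'l':(56,120,61)}
def fit(P,mask,shape,x0):
    m=cv2.resize(mask,None,fx=4,fy=4,interpolation=cv2.INTER_LINEAR)>127
    def c(p):
        q=np.zeros(m.shape,np.uint8)
        for grp in shape(*p):
            h=cv2.convexHull(((proj(P,np.vstack(grp))+.5)*4-.5).round(2).astype(np.float32))
            cv2.fillPoly(q,[(h*16).astype(np.int32)],1,shift=4)
        q=q>0;return -(q&m).sum()/(q|m).sum()
    r=minimize(c,x0,method='Nelder-Mead',options=dict(initial_simplex=[x0,np.add(x0,[15,0]),np.add(x0,[0,15])],xatol=.2,fatol=1e-4))
    return r.x.round(1),-r.fun
def blob(mask,u,v):
    n,l,st,_=cv2.connectedComponentsWithStats(mask.astype(np.uint8))
    d=[(u-x)**2+(v-y)**2 for x,y in [c for c in _]];d[0]=1e9
    for i in range(n):
        if st[i,4]<100:d[i]=1e9
    i=int(np.argmin(d));return ((l==i)*255).astype(np.uint8),st[i]
lid=lambda k:(lambda x,y:[[circ(x,y,S[k][2],8),circ(x,y,S[k][2],18)],[circ(x,y,12,18),circ(x,y,12,48)]])
can=lambda k:(lambda x,y:[[circ(x,y,S[k][0],0),circ(x,y,S[k][0],S[k][1])]])
E
python3 - <<'E'
from loc import *
im=cv2.imread('pics/top0.png');P=load('top0');hsv=cv2.cvtColor(im,cv2.COLOR_BGR2HSV)
for n,p in dict(lid=(358,265),lid2=(260,285),wall=(489,275),inn=(467,265),tile=(300,240),lids=(310,200)).items():print(n,hsv[p[1],p[0]])
for k,p in dict(s=(316,193),m=(260,276),l=(358,271)).items():
    mk,st=blob((hsv[...,0]<14)&(hsv[...,1]>110)&(hsv[...,2]>50),*p);mk=cv2.morphologyEx(mk,cv2.MORPH_CLOSE,np.ones((5,5)))
    x0=at(P,*p,18)[:2];print('lid',k,st,x0,fit(P,mk,lid(k),x0))
for k,p in dict(s=(413,211),m=(214,201),l=(474,265)).items():
    mk,st=blob((hsv[...,1]<75)&(hsv[...,2]>25),*p);mk=cv2.morphologyEx(mk,cv2.MORPH_CLOSE,np.ones((9,9)))
    x0=at(P,*p,60)[:2];print('can',k,st,x0,fit(P,mk,can(k),x0))
for n,p,z in (('pan',(162,264),10),('mill',(362,155),20),('jar',(251,140),100),('y',(165,211),10)):print(n,at(P,*p,z))
E
```

```text
lid [ 14 209 140]
lid2 [ 14 211 133]
wall [17 78 65]
inn [ 49  17 163]
tile [ 20 130 159]
lids [ 14 210 148]
lid s [363 139  14  14 160] [662.46480752 -23.0866037 ] (array([662.5, -23.1]), np.float64(-0.0))
lid m [363 139  14  14 160] [440.89190248 126.19154129] (array([440.9, 126.2]), np.float64(-0.0))
lid l [363 139  14  14 160] [ 454.96347061 -133.79310811] (array([ 455. , -133.8]), np.float64(-0.0))
can s [400 197  29  27 499] [ 612.35882773 -270.77719635] (array([ 614.5, -271. ]), np.float64(0.8015197060788243))
can m [196 183  36  35 901] [637.21924901 245.40063178] (array([638.6, 243.9]), np.float64(0.921441296477214))
can l [ 450  242   48   46 1140] [ 473.84525322 -424.79914586] (array([ 476.9, -403.9]), np.float64(0.5648125459446214))
pan [471.33220924 389.33413068  10.        ]
mill [ 765.17610271 -146.92950912   20.        ]
jar [789.99923696 147.8884412  100.        ]
y [613.59802448 383.76294397  10.        ]
```

Run:
```python
from loc import *
im=cv2.imread('pics/top0.png');P=load('top0');hsv=cv2.cvtColor(im,cv2.COLOR_BGR2HSV)
for k,p in dict(s=(316,193),m=(260,276),l=(358,271)).items():
    mk,st=blob((hsv[...,0]<17)&(hsv[...,1]>175)&(hsv[...,2]>50),*p);mk=cv2.morphologyEx(mk,cv2.MORPH_CLOSE,np.ones((5,5)))
    x0=at(P,*p,18)[:2];print('lid',k,st,x0,fit(P,mk,lid(k),x0))
def hull(m):
    c=np.vstack(cv2.findContours(m,0,2)[0]);o=m*0;cv2.fillPoly(o,[cv2.convexHull(c)],255);return o
for k,p in dict(s=(413,211),m=(214,201),l=(474,265)).items():
    mk,st=blob((hsv[...,1]<95)&(hsv[...,2]>25),*p);mk=hull(mk)
    x0=at(P,*p,60)[:2];r=fit(P,mk,can(k),x0);print('can',k,st,r)
    for z in(0,S[k][1]):cv2.polylines(im,[proj(P,circ(*r[0],S[k][0],z)).round().astype(int)],True,(0,0,255))
cv2.imwrite('pics/ov.png',cv2.resize(im[170:310,180:520],None,fx=2.3,fy=2.3))
```

```text
lid s [302 179  28  28 627] [662.46480752 -23.0866037 ] (array([663.1, -22.1]), np.float64(0.925348343637538))
lid m [ 242  258   35   37 1008] [440.89190248 126.19154129] (array([439.9, 129.6]), np.float64(0.9238482695393078))
lid l [ 335  249   45   45 1595] [ 454.96347061 -133.79310811] (array([ 455.5, -132.6]), np.float64(0.9367107195301028))
can s [397 197  32  28 702] (array([ 614.1, -273.6]), np.float64(0.9279220247358506))
can m [ 196  182   37   37 1065] (array([639.1, 244.5]), np.float64(0.9569807486027212))
can l [ 438  242   60   47 2207] (array([ 476.6, -405.1]), np.float64(0.958335577699973))
```

View pics/ov.png

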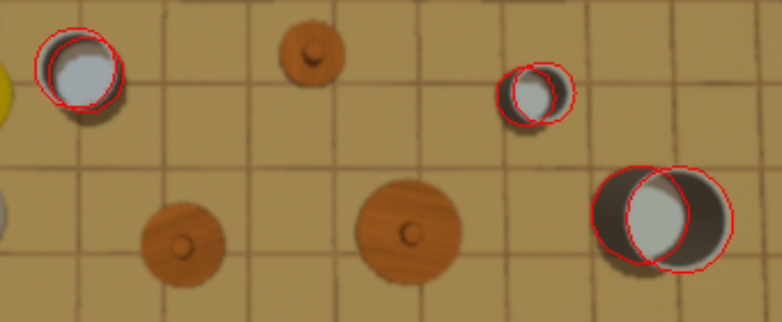

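```bash
cat > go.py <<'E'
from h import *
import sys
# tool-frame shift (mm) to world target, tilt/yaw correction (deg) to tool x=+X,y=-Y,z=-Z
def d(x,y,z):
    s=robot.get_state();R=cv2.Rodrigues(s['tcp_rot'])[0];t=np.diag([1.,-1,-1])
    print('t',round(s['time'],2),'tcp',s['tcp_pos'].round(1),'F',s['contact_force'].round(1),'w',round(s['width'],3),'shift',(R.T@(np.array([x,y,z])-s['tcp_pos'])).round(1),'turn',np.degrees(cv2.Rodrigues(R.T@t)[0].ravel()).round(2))
if __name__=='__main__':d(*map(float,sys.argv[1:4]))
E
python3 go.py 455 -133 330
```

```text
t 0.1 tcp [ 194.6 -593.5  403.4] F [-0.3 -0.4 -0.1] w 1.0 shift [ 390.8 -356.4   74.3] turn [-1.300e-01  1.000e-02  1.815e+01]
```

play_rows(moves=[0, 0, 0, 0, 0, 6.03, 0, 0, 0, 0, 0, 6.03, 0, 0, 0, 0, 0, 6.03, 0, 0, 0, 0, 0, 0], claw=0.2, grip_force=30)

```text
time: 0.5
tcp_pos: [194.5, -592.5, 400.2]
tcp_rot: [-3.134, 0.016, 0.003]
contact_force: [-0.1, 0.3, 0.5]
width: 0.6
```

```bash
python3 go.py 455 -133 330
```

```text
t 0.5 tcp [ 194.5 -592.5  400.2] F [-0.1  0.3  0.5] w 0.6 shift [ 255.9 -461.7   73.4] turn [-0.45  0.09 -0.6 ]
```

play_rows(moves=[0.026, -0.046, 0.006, 0, 0, 0, 0.026, -0.046, 0.006, 0, 0, 0, 0.026, -0.046, 0.006, 0, 0, 0, 0.026, -0.046, 0.006, 0, 0, 0, 0.026, -0.046, 0.006, 0, 0, 0, 0.026, -0.046, 0.006, 0, 0, 0, 0.026, -0.046, 0.006, 0, 0, 0, 0.026, -0.046, 0.006, 0, 0, 0, 0.026, -0.046, 0.006, 0, 0, 0, 0.026, -0.046, 0.006, 0, 0, 0])

```text
time: 1.5
tcp_pos: [439.1, -158.7, 343.7]
tcp_rot: [-3.137, -0.003, -0.001]
contact_force: [0.9, -0.5, -0.1]
width: 0.6
```

```bash
python3 go.py 455 -133 330
```

```text
t 1.5 tcp [ 439.1 -158.7  343.7] F [ 0.9 -0.5 -0.1] w 0.6 shift [ 16.  -25.6  13.8] turn [-0.24 -0.02  0.13]
```

play_rows(moves=[0.015, -0.025, 0.01, -0.24, 0, 0.1, 0, 0, 0, 0, 0, 0])

```text
time: 1.7
tcp_pos: [455.4, -127.7, 332.6]
tcp_rot: [-3.139, -0.02, 0.0]
contact_force: [-0.0, -0.4, -0.4]
width: 0.602
```

```bash
cat > wl.py <<'E'
# wrist view: lid k at guess (x,y), lying with origin height z0
from loc import *
import sys
def ring(P,hsv,pts_fn,x0,msk):
    pass
def wlid(k,x,y,name,z0=0):
    im=snap('wrist',name);P=load(name);b=cv2.cvtColor(im,cv2.COLOR_RGB2BGR)
    for r,z in((S[k][2],18),(12,48),(12,18)):
        cv2.polylines(b,[proj(P,circ(x,y,r,z+z0),True).round().astype(int)],True,(255,0,0))
    cv2.imwrite(f'pics/{name}_o.png',b)
if __name__=='__main__':wlid(sys.argv[1],float(sys.argv[2]),float(sys.argv[3]),sys.argv[4])
E
python3 go.py 455 -133 330; python3 wl.py l 455.5 -132.6 w1
```

```text
t 1.7 tcp [ 455.4 -127.7  332.6] F [-0.  -0.4 -0.4] w 0.602 shift [-0.5  5.3  2.6] turn [-0.12  0.    0.72]
```

View pics/w1_o.png

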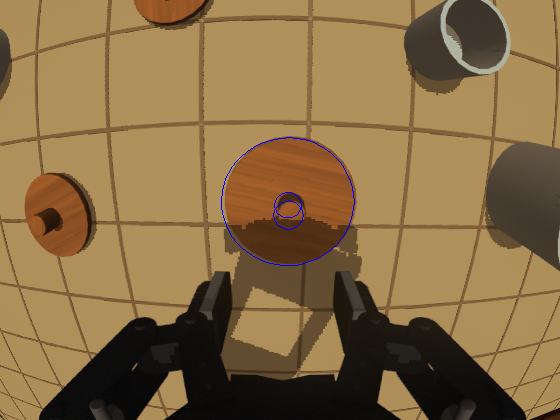

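The overlay fits the large lid's disc and knob (289,207) to within about 2 mm, so I'll descend.

play_rows(moves=[0, 0.005, 0.03, 0, 0, 0.6, 0, 0, 0.03, 0, 0, 0, 0, 0, 0.03, 0, 0, 0, 0, 0, 0.015, 0, 0, 0, 0, 0, 0, 0, 0, 0])

```text
time: 2.25
tcp_pos: [455.8, -139.8, 228.7]
tcp_rot: [3.136, 0.008, 0.01]
contact_force: [0.2, 0.1, 0.1]
width: 0.6
```

```bash
python3 go.py 455.5 -132.6 195
```

```text
t 2.25 tcp [ 455.8 -139.8  228.7] F [0.2 0.1 0.1] w 0.6 shift [-0.5 -7.4 33.7] turn [ 0.31 -0.37  0.28]
```

play_rows(moves=[0, -0.006, 0.015, 0.3, -0.3, 0.2, 0, 0, 0.015, 0, 0, 0, 0, 0, 0, 0, 0, 0, 0, 0, 0, 0, 0, 0])

```text
time: 2.65
tcp_pos: [456.6, -136.5, 199.7]
tcp_rot: [3.14, -0.002, 0.007]
contact_force: [0.4, -0.7, -0.8]
width: 0.6
```

```bash
python3 go.py 455.5 -132.6 195
```

```text
t 2.65 tcp [ 456.6 -136.5  199.7] F [ 0.4 -0.7 -0.8] w 0.6 shift [-1.1 -3.9  4.7] turn [ 0.11 -0.27 -0.07]
```

play_rows(moves=[-0.001, -0.004, 0.002, 0.1, -0.2, 0, 0, 0, 0, 0, 0, 0])

```text
time: 2.85
tcp_pos: [456.2, -132.6, 199.1]
tcp_rot: [3.141, -0.002, 0.005]
contact_force: [-0.7, -0.4, -0.1]
width: 0.599
```

play_rows(moves=[0, 0, 0, 0, 0, 0, 0, 0, 0, 0, 0, 0, 0, 0, 0, 0, 0, 0, 0, 0, 0, 0, 0, 0, 0, 0, 0, 0, 0, 0], claw=-1)

```text
time: 3.35
tcp_pos: [456.8, -132.5, 200.5]
tcp_rot: [3.139, -0.001, 0.009]
contact_force: [-0.4, 0.0, -0.4]
width: 0.263
```

```bash
python3 go.py 455.5 -132.6 195
```

```text
t 3.35 tcp [ 456.8 -132.5  200.5] F [-0.4  0.  -0.4] w 0.263 shift [-1.4  0.1  5.5] turn [ 0.13 -0.33 -0.03]
```

play_rows(moves=[0, 0, 0, 0.1, -0.3, 0, 0, 0, 0, 0, 0, 0, 0, 0, -0.02, 0, 0, 0, 0, 0, -0.04, 0, 0, 0, 0, 0, -0.05, 0, 0, 0, 0, 0, -0.05, 0, 0, 0, 0, 0, 0, 0, 0, 0], grip_force=40)

```text
time: 4.05
tcp_pos: [455.7, -132.1, 362.9]
tcp_rot: [-3.138, 0.001, 0.013]
contact_force: [1.0, -0.8, -0.6]
width: 0.26
```

```bash
python3 go.py 476.6 -405 345
```

```text
t 4.05 tcp [ 455.7 -132.1  362.9] F [ 1.  -0.8 -0.6] w 0.26 shift [ 21.3 272.9  16.8] turn [-0.2   0.48 -0.05]
```

play_rows(moves=[0.002, 0.025, 0, -0.2, 0.4, 0, 0.002, 0.03, 0, 0, 0, 0, 0.002, 0.03, 0, 0, 0, 0, 0.002, 0.025, 0, 0, 0, 0, 0, 0.01, 0, 0, 0, 0, 0, 0, 0, 0, 0, 0])

```text
time: 4.65
tcp_pos: [463.2, -254.7, 361.6]
tcp_rot: [-3.14, -0.002, 0.001]
contact_force: [-0.3, 0.7, -0.6]
width: 0.263
```

```bash
python3 go.py 476.6 -405 345
python3 - <<'E'
from loc import *
im=snap('wrist','w2');P=load('w2');b=cv2.cvtColor(im,cv2.COLOR_RGB2BGR)
for c,k in(((476.6,-405.1),'l'),((614.1,-273.6),'s')):
  for r in(S[k][0],S[k][0]-5): cv2.polylines(b,[proj(P,circ(*c,r,S[k][1]),True).round().astype(int)],True,(255,0,0))
cv2.imwrite('pics/w2_o.png',b)
E
```

```text
t 4.65 tcp [ 463.2 -254.7  361.6] F [-0.3  0.7 -0.6] w 0.263 shift [ 13.2 150.3  16.4] turn [-0.07  0.03  0.08]
```

View pics/w2_o.png

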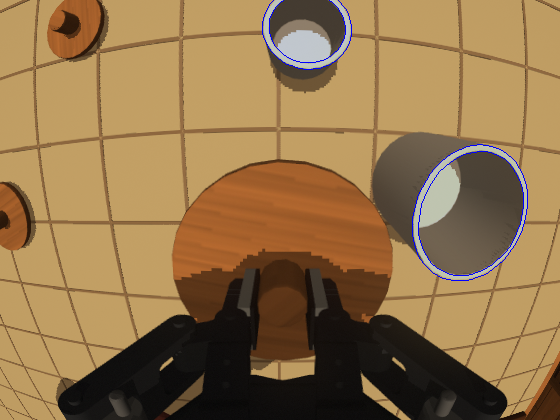

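Both rim outlines fit, large at (470,212) and small at (307,30), and the lid is held level. Next I'll go over the large canister.

play_rows(moves=[0.003, 0.03, 0, 0, 0, 0, 0.003, 0.03, 0, 0, 0, 0, 0.003, 0.03, 0, 0, 0, 0, 0.003, 0.03, 0, 0, 0, 0, 0.001, 0.02, 0, 0, 0, 0, 0, 0, 0, 0, 0, 0, 0, 0, 0, 0, 0, 0])

```text
time: 5.4
tcp_pos: [477.8, -387.7, 355.8]
tcp_rot: [-3.127, -0.017, 0.01]
contact_force: [0.2, 0.5, -0.7]
width: 0.262
```

```bash
python3 go.py 476.6 -405 312.5
```

```text
t 5.4 tcp [ 477.8 -387.7  355.8] F [ 0.2  0.5 -0.7] w 0.262 shift [-1.1 17.9 43.1] turn [-0.82  0.38  0.62]
```

play_rows(moves=[0, 0.017, 0.005, -0.8, 0.4, 0.6, 0, 0, 0.01, 0, 0, 0, 0, 0, 0.008, 0, 0, 0, 0, 0, 0, 0, 0, 0])

```text
time: 5.8
tcp_pos: [478.3, -401.6, 329.6]
tcp_rot: [-3.139, -0.005, 0.001]
contact_force: [-0.3, -0.1, -1.1]
width: 0.258
```

```bash
python3 go.py 476.6 -405 312.5
```

```text
t 5.8 tcp [ 478.3 -401.6  329.6] F [-0.3 -0.1 -1.1] w 0.258 shift [-1.7  3.4 17.1] turn [-0.14  0.04  0.18]
```

play_rows(moves=[-0.001, 0.0035, 0.003, -0.1, 0, 0.2, 0, 0, 0.004, 0, 0, 0, 0, 0, 0, 0, 0, 0])

```text
time: 6.1
tcp_pos: [477.1, -404.5, 321.2]
tcp_rot: [-3.14, -0.0, 0.003]
contact_force: [-0.4, 0.3, -0.6]
width: 0.262
```

```bash
python3 go.py 477.3 -405 312.5
```

```text
t 6.1 tcp [ 477.1 -404.5  321.2] F [-0.4  0.3 -0.6] w 0.262 shift [0.2 0.6 8.7] turn [-0.11  0.11  0.01]
```

play_rows(moves=[0, 0.0005, 0.004, -0.1, 0.1, 0, 0, 0, 0.002, 0, 0, 0, 0, 0, 0.001, 0, 0, 0])

```text
time: 6.4
tcp_pos: [477.3, -405.2, 314.3]
tcp_rot: [3.141, 0.0, 0.002]
contact_force: [0.1, 0.1, -1.2]
width: 0.268
```

```bash
python3 go.py 477.3 -405 312.5
```

```text
t 6.4 tcp [ 477.3 -405.2  314.3] F [ 0.1  0.1 -1.2] w 0.268 shift [-0.  -0.2  1.8] turn [ 0.05 -0.06  0.  ]
```

play_rows(moves=[0, 0, 0.002, 0, 0, 0, 0, 0, 0.001, 0, 0, 0])

```text
time: 6.6
tcp_pos: [477.5, -405.4, 312.5]
tcp_rot: [3.14, 0.0, 0.002]
contact_force: [-2.9, 2.7, 7.6]
width: 0.264
```

```bash
python3 go.py 477.3 -405 312.5
```

```text
t 6.6 tcp [ 477.5 -405.4  312.5] F [-2.9  2.7  7.6] w 0.264 shift [-0.2 -0.4 -0. ] turn [ 0.07 -0.07  0.  ]
```

Contact came at 7.6 N, at the expected height. I'll release and rise.

play_rows(moves=[0, 0, 0, 0, 0, 0, 0, 0, 0, 0, 0, 0, 0, 0, 0, 0, 0, 0, 0, 0, 0, 0, 0, 0], claw=0.2)

```text
time: 7.0
tcp_pos: [477.8, -405.7, 313.1]
tcp_rot: [3.139, 0.0, 0.005]
contact_force: [-0.1, 0.4, -0.1]
width: 0.602
```

play_rows(moves=[0, 0, -0.02, 0, 0, 0, 0, 0, -0.03, 0, 0, 0, 0, 0, -0.05, 0, 0, 0, 0, 0, -0.02, 0, 0, 0, 0, 0, 0, 0, 0, 0])

```text
time: 7.5
tcp_pos: [477.0, -404.9, 433.6]
tcp_rot: [-3.14, -0.0, 0.002]
contact_force: [1.1, 0.3, 1.0]
width: 0.603
```

```bash
python3 go.py 663 -22 370
python3 - <<'E'
from loc import *
im=snap('wrist','w3');P=load('w3');b=cv2.cvtColor(im,cv2.COLOR_RGB2BGR)
for r,z in((61,130),(12,160)):cv2.polylines(b,[proj(P,circ(476.6,-405,r,z),True).round().astype(int)],True,(255,0,0))
cv2.imwrite('pics/w3_o.png',b)
E
```

```text
t 7.5 tcp [ 477.  -404.9  433.6] F [1.1 0.3 1. ] w 0.603 shift [ 186.1 -382.8   64. ] turn [-0.1   0.08  0.  ]
```

View pics/w3_o.png

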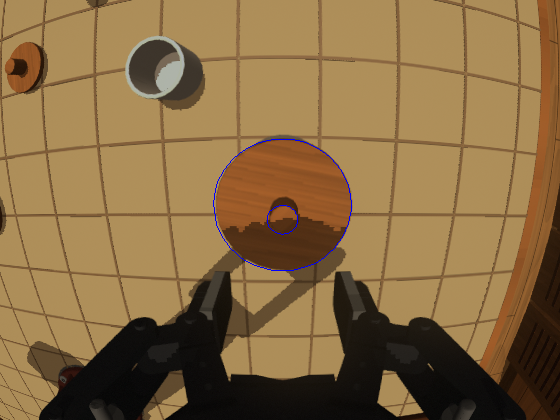

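The large lid is seated and centred: its outline fits at (283,205) with the knob at (284,212). Next is the small lid.

play_rows(moves=[0.019, -0.038, 0.006, 0, 0, 0, 0.019, -0.038, 0.006, 0, 0, 0, 0.019, -0.038, 0.006, 0, 0, 0, 0.019, -0.038, 0.006, 0, 0, 0, 0.019, -0.038, 0.006, 0, 0, 0, 0.019, -0.038, 0.006, 0, 0, 0, 0.019, -0.038, 0.006, 0, 0, 0, 0.019, -0.038, 0.006, 0, 0, 0, 0.019, -0.038, 0.006, 0, 0, 0, 0.014, -0.03, 0, 0, 0, 0])

```text
time: 8.55
tcp_pos: [661.5, -22.9, 350.9]
tcp_rot: [-3.131, 0.018, 0.05]
contact_force: [-0.4, 0.3, 0.3]
width: 0.601
```

```bash
python3 go.py 663 -22 320
```

```text
t 8.55 tcp [661.5 -22.9 350.9] F [-0.4  0.3  0.3] w 0.601 shift [ 2.4 -0.6 30.8] turn [-0.6   1.82 -0.65]
```

play_rows(moves=[0, 0, 0, -0.6, 1.8, -0.6, 0, 0, 0, 0, 0, 0])

```text
time: 8.75
tcp_pos: [661.3, -17.2, 344.2]
tcp_rot: [-3.139, -0.01, 0.012]
contact_force: [0.6, -0.3, -0.1]
width: 0.601
```

```bash
python3 go.py 663 -22 320
python3 - <<'E'
from loc import *
im=snap('wrist','w4');P=load('w4');b=cv2.cvtColor(im,cv2.COLOR_RGB2BGR)
for c,k in(((663.1,-22.1),'s'),((439.9,129.6),'m')):
  for r,z in((S[k][2],18),(12,48)): cv2.polylines(b,[proj(P,circ(*c,r,z),True).round().astype(int)],True,(255,0,0))
for r in(44,39): cv2.polylines(b,[proj(P,circ(639.1,244.5,r,100),True).round().astype(int)],True,(255,0,0))
for r in(34,29): cv2.polylines(b,[proj(P,circ(614.1,-273.6,r,80),True).round().astype(int)],True,(255,0,0))
cv2.imwrite('pics/w4_o.png',b)
E
```

```text
t 8.75 tcp [661.3 -17.2 344.2] F [ 0.6 -0.3 -0.1] w 0.601 shift [ 1.9  4.9 24.1] turn [-0.15  0.45  0.35]
```

View pics/w4_o.png

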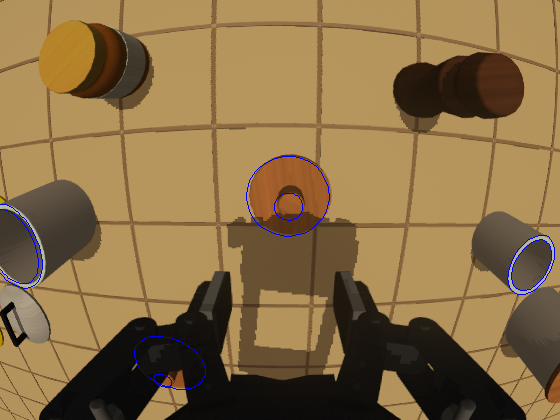

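All outlines fit: the small lid at (288,196), and the medium and small rims. I'll descend.

play_rows(moves=[0.001, 0.003, 0.03, -0.1, 0.3, 0.3, 0, 0, 0.035, 0, 0, 0, 0, 0, 0.03, 0, 0, 0, 0, 0, 0.015, 0, 0, 0, 0, 0, 0, 0, 0, 0, 0, 0, 0, 0, 0, 0])

```text
time: 9.4
tcp_pos: [659.6, -24.4, 227.9]
tcp_rot: [-3.139, 0.011, 0.015]
contact_force: [0.2, 0.3, 0.6]
width: 0.603
```

```bash
python3 go.py 663 -22.1 198
```

```text
t 9.4 tcp [659.6 -24.4 227.9] F [0.2 0.3 0.6] w 0.603 shift [ 3.7 -2.3 29.9] turn [-0.14  0.53 -0.4 ]
```

play_rows(moves=[0.0035, -0.002, 0.012, -0.1, 0.5, -0.3, 0, 0, 0.012, 0, 0, 0, 0, 0, 0, 0, 0, 0, 0, 0, 0, 0, 0, 0])

```text
time: 9.8
tcp_pos: [665.6, -23.0, 206.8]
tcp_rot: [3.141, -0.003, 0.013]
contact_force: [-0.9, -0.0, 0.5]
width: 0.599
```

```bash
python3 go.py 663 -22.1 198
```

```text
t 9.8 tcp [665.6 -23.  206.8] F [-0.9 -0.   0.5] w 0.599 shift [-2.6 -0.9  8.7] turn [ 0.03 -0.47 -0.11]
```

play_rows(moves=[-0.0025, -0.001, 0.005, 0, -0.4, -0.1, 0, 0, 0.002, 0, 0, 0, 0, 0, 0, 0, 0, 0])

```text
time: 10.1
tcp_pos: [663.5, -21.7, 200.5]
tcp_rot: [3.141, 0.001, 0.004]
contact_force: [-0.2, -0.5, 0.1]
width: 0.603
```

play_rows(moves=[0, 0, 0, 0, 0, 0, 0, 0, 0, 0, 0, 0, 0, 0, 0, 0, 0, 0, 0, 0, 0, 0, 0, 0, 0, 0, 0, 0, 0, 0, 0, 0, 0, 0, 0, 0], claw=-1)

```text
time: 10.7
tcp_pos: [663.6, -21.7, 200.9]
tcp_rot: [3.141, 0.001, 0.005]
contact_force: [0.6, 0.4, -0.2]
width: 0.26
```

```bash
python3 go.py 663 -22.1 198
```

```text
t 10.7 tcp [663.6 -21.7 200.9] F [ 0.6  0.4 -0.2] w 0.26 shift [-0.6  0.4  2.9] turn [ 0.05 -0.19  0.02]
```

play_rows(moves=[0, 0, -0.02, 0, 0, 0, 0, 0, -0.04, 0, 0, 0, 0, 0, -0.04, 0, 0, 0, -0.005, 0.025, 0, 0, 0, 0, -0.005, 0.025, 0, 0, 0, 0, -0.005, 0.025, 0, 0, 0, 0, -0.005, 0.025, 0, 0, 0, 0, -0.005, 0.025, 0, 0, 0, 0, -0.005, 0.025, 0, 0, 0, 0, -0.005, 0.025, 0, 0, 0, 0])

```text
time: 11.7
tcp_pos: [627.7, -198.7, 304.7]
tcp_rot: [3.141, 0.011, 0.005]
contact_force: [0.2, -0.7, -0.7]
width: 0.267
```

```bash
python3 go.py 614.6 -273.6 320
```

```text
t 11.7 tcp [ 627.7 -198.7  304.7] F [ 0.2 -0.7 -0.7] w 0.267 shift [-13.6  74.9 -15.3] turn [ 0.03 -0.17  0.42]
```

play_rows(moves=[-0.003, 0.02, -0.005, 0, -0.2, 0.3, -0.003, 0.02, 0, 0, 0, 0, -0.002, 0.015, 0, 0, 0, 0, 0, 0.005, 0, 0, 0, 0, 0, 0, 0, 0, 0, 0, 0, 0, 0, 0, 0, 0])

```text
time: 12.3
tcp_pos: [618.2, -264.0, 309.1]
tcp_rot: [-3.141, 0.004, 0.003]
contact_force: [0.1, -0.2, -0.7]
width: 0.259
```

```bash
python3 go.py 614.6 -273.6 273
```

```text
t 12.3 tcp [ 618.2 -264.   309.1] F [ 0.1 -0.2 -0.7] w 0.259 shift [-3.5  9.6 36.2] turn [-0.01  0.1  -0.15]
```

play_rows(moves=[-0.0035, 0.009, 0.005, 0, 0.1, -0.1, 0, 0, 0.01, 0, 0, 0, 0, 0, 0.008, 0, 0, 0, 0, 0, 0, 0, 0, 0])

```text
time: 12.7
tcp_pos: [614.6, -271.0, 283.4]
tcp_rot: [-3.14, -0.004, 0.002]
contact_force: [0.3, 1.2, -0.9]
width: 0.263
```

```bash
python3 go.py 614.6 -273.6 273
```

```text
t 12.7 tcp [ 614.6 -271.   283.4] F [ 0.3  1.2 -0.9] w 0.263 shift [-0.   2.6 10.4] turn [-0.1   0.07  0.13]
```

play_rows(moves=[0, 0.0025, 0.003, -0.1, 0.1, 0.1, 0, 0, 0.003, 0, 0, 0, 0, 0, 0, 0, 0, 0])

```text
time: 13.0
tcp_pos: [614.6, -273.0, 275.8]
tcp_rot: [-3.141, -0.002, 0.001]
contact_force: [1.2, 0.0, -0.8]
width: 0.26
```

```bash
python3 go.py 614.6 -273.6 273
```

```text
t 13.0 tcp [ 614.6 -273.   275.8] F [ 1.2  0.  -0.8] w 0.26 shift [-0.   0.6  2.8] turn [-0.04  0.04  0.07]
```

play_rows(moves=[0, 0.0005, 0.002, 0, 0, 0, 0, 0, 0.001, 0, 0, 0, 0, 0, 0.0005, 0, 0, 0])

```text
time: 13.3
tcp_pos: [614.9, -273.6, 273.0]
tcp_rot: [-3.141, -0.002, -0.0]
contact_force: [-1.2, 0.7, 2.1]
width: 0.262
```

```bash
python3 go.py 614.6 -273.6 273
```

```text
t 13.3 tcp [ 614.9 -273.6  273. ] F [-1.2  0.7  2.1] w 0.262 shift [-0.3  0.  -0. ] turn [-0.01 -0.02  0.08]
```

Contact came at the expected height. I'll release and rise.

play_rows(moves=[0, 0, 0, 0, 0, 0, 0, 0, 0, 0, 0, 0, 0, 0, 0, 0, 0, 0, 0, 0, 0, 0, 0, 0], claw=0.2)

```text
time: 13.7
tcp_pos: [615.3, -273.8, 274.0]
tcp_rot: [3.141, 0.002, 0.003]
contact_force: [0.3, 0.5, 1.1]
width: 0.599
```

play_rows(moves=[0, 0, -0.02, 0, 0, 0, 0, 0, -0.03, 0, 0, 0, 0, 0, -0.05, 0, 0, 0, 0, 0, -0.02, 0, 0, 0, 0, 0, 0, 0, 0, 0])

```text
time: 14.2
tcp_pos: [614.5, -273.4, 395.1]
tcp_rot: [-3.139, -0.002, 0.005]
contact_force: [0.7, 0.5, -0.9]
width: 0.601
```

```bash
python3 go.py 440 129.6 370
python3 - <<'E'
from loc import *
im=snap('wrist','w5');P=load('w5');b=cv2.cvtColor(im,cv2.COLOR_RGB2BGR)
for r,z in((39,90),(12,120)):cv2.polylines(b,[proj(P,circ(614.1,-273.6,r,z),True).round().astype(int)],True,(255,0,0))
cv2.imwrite('pics/w5_o.png',b)
E
```

```text
t 14.2 tcp [ 614.5 -273.4  395.1] F [ 0.7  0.5 -0.9] w 0.601 shift [-173.9 -403.2   26.4] turn [-0.12  0.16  0.07]
```

View pics/w5_o.png

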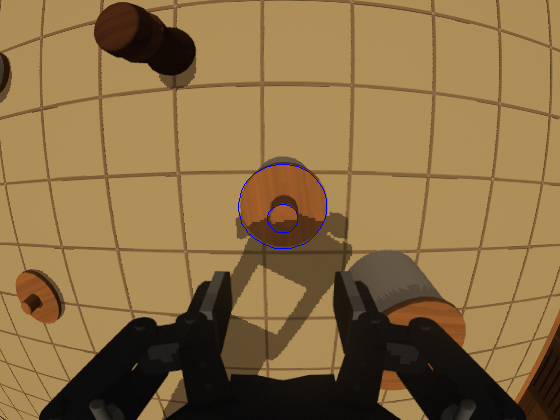

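The small lid is seated and centred at (283,206). Next is the medium lid.

play_rows(moves=[-0.017, -0.04, 0, 0, 0, 0, -0.017, -0.04, 0, 0, 0, 0, -0.017, -0.04, 0, 0, 0, 0, -0.017, -0.04, 0, 0, 0, 0, -0.017, -0.04, 0, 0, 0, 0, -0.017, -0.04, 0, 0, 0, 0, -0.017, -0.04, 0, 0, 0, 0, -0.017, -0.04, 0, 0, 0, 0, -0.017, -0.04, 0, 0, 0, 0, -0.015, -0.035, 0, 0, 0, 0])

```text
time: 15.25
tcp_pos: [435.6, 131.3, 374.9]
tcp_rot: [-3.134, 0.016, 0.051]
contact_force: [0.8, 0.6, 0.1]
width: 0.6
```

```bash
python3 go.py 440 129.6 330
```

```text
t 15.25 tcp [435.6 131.3 374.9] F [0.8 0.6 0.1] w 0.6 shift [ 5.9  2.  44.7] turn [-0.44  1.87 -0.57]
```

play_rows(moves=[0.005, 0.004, 0.02, -0.4, 1.8, -0.5, 0, 0, 0.01, 0, 0, 0, 0, 0, 0, 0, 0, 0])

```text
time: 15.55
tcp_pos: [435.2, 131.8, 338.7]
tcp_rot: [-3.14, -0.011, 0.016]
contact_force: [0.4, 0.1, -0.2]
width: 0.599
```

```bash
python3 go.py 440 129.6 198
python3 - <<'E'
from loc import *
im=snap('wrist','w6');P=load('w6');b=cv2.cvtColor(im,cv2.COLOR_RGB2BGR)
for r,z in((49,18),(12,48)): cv2.polylines(b,[proj(P,circ(439.9,129.6,r,z),True).round().astype(int)],True,(255,0,0))
for r in(44,39): cv2.polylines(b,[proj(P,circ(639.1,244.5,r,100),True).round().astype(int)],True,(255,0,0))
cv2.imwrite('pics/w6_o.png',b)
E
```

```text
t 15.55 tcp [435.2 131.8 338.7] F [ 0.4  0.1 -0.2] w 0.599 shift [  6.2   2.4 140.7] turn [-0.07  0.57  0.41]
```

View pics/w6_o.png

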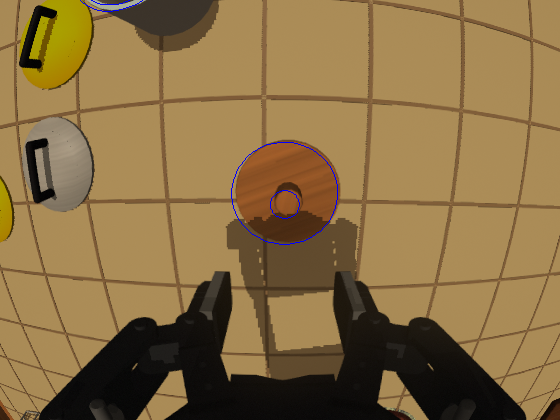

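The outline fits the medium lid at (286,192) to about 1.5 mm, so I'll use y≈128.3 and descend.

play_rows(moves=[0.006, 0.004, 0.03, 0, 0.5, 0.4, 0, 0, 0.035, 0, 0, 0, 0, 0, 0.03, 0, 0, 0, 0, 0, 0.015, 0, 0, 0, 0, 0, 0, 0, 0, 0, 0, 0, 0, 0, 0, 0])

```text
time: 16.2
tcp_pos: [446.3, 123.5, 228.6]
tcp_rot: [-3.139, 0.018, -0.005]
contact_force: [0.5, -0.0, 0.0]
width: 0.596
```

```bash
python3 go.py 440 128.3 198
```

```text
t 16.2 tcp [446.3 123.5 228.6] F [ 0.5 -0.   0. ] w 0.596 shift [-6.4 -4.7 30.6] turn [-0.13 -0.2  -0.66]
```

play_rows(moves=[-0.005, -0.004, 0.01, -0.1, -0.2, -0.6, 0, 0, 0.01, 0, 0, 0, 0, 0, 0, 0, 0, 0, 0, 0, 0, 0, 0, 0])

```text
time: 16.6
tcp_pos: [443.2, 127.6, 210.4]
tcp_rot: [-3.14, 0.003, -0.009]
contact_force: [-0.3, -0.5, -0.1]
width: 0.604
```

```bash
python3 go.py 440 128.3 198
```

```text
t 16.6 tcp [443.2 127.6 210.4] F [-0.3 -0.5 -0.1] w 0.604 shift [-3.3 -0.7 12.4] turn [-0.08 -0.34 -0.09]
```

play_rows(moves=[-0.003, -0.0005, 0.006, -0.1, -0.3, 0, 0, 0, 0.004, 0, 0, 0, 0, 0, 0, 0, 0, 0, 0, 0, 0, 0, 0, 0])

```text
time: 17.0
tcp_pos: [440.4, 128.5, 200.3]
tcp_rot: [3.141, -0.002, 0.003]
contact_force: [-0.4, -0.1, -0.0]
width: 0.596
```

```bash
python3 go.py 440 128.3 198
```

```text
t 17.0 tcp [440.4 128.5 200.3] F [-0.4 -0.1 -0. ] w 0.596 shift [-0.4  0.2  2.3] turn [ 0.02 -0.11 -0.06]
```

play_rows(moves=[0, 0, 0, 0, 0, 0, 0, 0, 0, 0, 0, 0, 0, 0, 0, 0, 0, 0, 0, 0, 0, 0, 0, 0, 0, 0, 0, 0, 0, 0, 0, 0, 0, 0, 0, 0], claw=-1)

```text
time: 17.6
tcp_pos: [440.7, 128.5, 200.7]
tcp_rot: [3.141, -0.002, 0.005]
contact_force: [0.4, -0.3, 0.3]
width: 0.269
```

play_rows(moves=[0, 0, -0.02, 0, 0, 0, 0, 0, -0.04, 0, 0, 0, 0, 0, -0.04, 0, 0, 0, 0, 0, -0.035, 0, 0, 0, 0.02, -0.011, 0, 0, 0, 0, 0.02, -0.011, 0, 0, 0, 0, 0.02, -0.012, 0, 0, 0, 0, 0.02, -0.012, 0, 0, 0, 0, 0.02, -0.012, 0, 0, 0, 0, 0, 0, 0, 0, 0, 0])

```text
time: 18.6
tcp_pos: [541.7, 187.8, 339.7]
tcp_rot: [3.141, -0.003, -0.0]
contact_force: [-0.5, -0.0, -0.6]
width: 0.263
```

```bash
python3 go.py 639.5 244.5 293
python3 - <<'E'
from loc import *
im=snap('wrist','w7');P=load('w7');b=cv2.cvtColor(im,cv2.COLOR_RGB2BGR)
for r in(44,39): cv2.polylines(b,[proj(P,circ(639.1,244.5,r,100),True).round().astype(int)],True,(255,0,0))
cv2.imwrite('pics/w7_o.png',b)
E
```

```text
t 18.6 tcp [541.7 187.8 339.7] F [-0.5 -0.  -0.6] w 0.263 shift [ 97.7 -56.9  46.6] turn [ 0.04  0.02 -0.12]
```

View pics/w7_o.png

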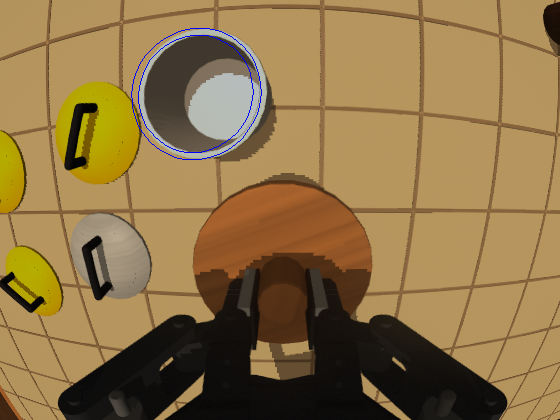

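The overlay on the medium rim (203,94) sits about 5 px (3 mm) too far left, so I'll fit it numerically.

Run:
```python
from loc import *
im=cv2.imread('pics/w7.png');P=load('w7');g=cv2.GaussianBlur(cv2.cvtColor(im,cv2.COLOR_BGR2HSV),(3,3),0).astype(float)
bright=g[...,2]-1.0*g[...,1]
def c(p):
    v=0
    for r,s in((41.5,1),(36,-.5),(47,-.5)):
        q=proj(P,circ(*p,r,100),True).astype(np.float32)
        v-=s*cv2.remap(bright.astype(np.float32),q[:,:1],q[:,1:],1).mean()
    return v
best=min((c((x,y)),x,y) for x in np.arange(629,650,.5) for y in np.arange(234,255,.5))
print(best,c((639.1,244.5)))
```

```text
(np.float32(-134.88031), np.float64(639.5), np.float64(240.0)) -34.241104
```

play_rows(moves=[0.02, -0.011, 0, 0, 0, 0, 0.025, -0.013, 0, 0, 0, 0, 0.025, -0.013, 0, 0, 0, 0, 0.02, -0.01, 0, 0, 0, 0, 0, 0, 0, 0, 0, 0, 0, 0, 0, 0, 0, 0])

```text
time: 19.25
tcp_pos: [626.4, 232.1, 333.6]
tcp_rot: [3.134, -0.004, -0.029]
contact_force: [-0.6, -0.7, -0.7]
width: 0.266
```

```bash
python3 go.py 640 240.5 293
```

```text
t 19.25 tcp [626.4 232.1 333.6] F [-0.6 -0.7 -0.7] w 0.266 shift [14.3 -8.8 40.3] turn [ 0.42  1.06 -0.16]
```

play_rows(moves=[0.012, -0.007, 0.005, 0.4, 1.0, -0.2, 0, 0, 0.01, 0, 0, 0, 0, 0, 0.008, 0, 0, 0, 0, 0, 0, 0, 0, 0])

```text
time: 19.65
tcp_pos: [636.0, 237.8, 307.5]
tcp_rot: [3.14, 0.001, -0.006]
contact_force: [0.0, -0.5, -1.2]
width: 0.26
```

```bash
python3 go.py 640 240.5 293
python3 - <<'E'
from loc import *
im=snap('wrist','w8')
E
```

```text
t 19.65 tcp [636.  237.8 307.5] F [ 0.  -0.5 -1.2] w 0.26 shift [ 4.  -2.7 14.5] turn [0.07 0.23 0.02]
```

play_rows(moves=[0.004, -0.0025, 0.004, 0, 0.2, 0, 0, 0, 0.004, 0, 0, 0, 0, 0, 0, 0, 0, 0])

```text
time: 20.0
tcp_pos: [640.2, 240.4, 299.5]
tcp_rot: [3.141, 0.0, 0.001]
contact_force: [-0.1, 1.3, -1.3]
width: 0.26
```

```bash
python3 go.py 640 240.5 293
```

```text
t 20.0 tcp [640.2 240.4 299.5] F [-0.1  1.3 -1.3] w 0.26 shift [-0.3 -0.1  6.5] turn [ 0.06 -0.02  0.01]
```

play_rows(moves=[0, 0, 0.003, 0, 0, 0, 0, 0, 0.002, 0, 0, 0, 0, 0, 0.001, 0, 0, 0])

```text
time: 20.3
tcp_pos: [640.5, 240.6, 293.7]
tcp_rot: [3.141, 0.001, 0.002]
contact_force: [-0.2, 0.4, -0.7]
width: 0.261
```

```bash
python3 go.py 640 240.5 293
```

```text
t 20.3 tcp [640.5 240.6 293.7] F [-0.2  0.4 -0.7] w 0.261 shift [-0.5  0.1  0.7] turn [ 0.05 -0.08  0.02]
```

play_rows(moves=[0, 0, 0.001, 0, 0, 0, 0, 0, 0.001, 0, 0, 0])

```text
time: 20.5
tcp_pos: [640.6, 240.6, 292.7]
tcp_rot: [3.141, 0.001, 0.002]
contact_force: [-3.3, -0.5, 6.3]
width: 0.26
```

```bash
python3 go.py 640 240.5 293
```

```text
t 20.5 tcp [640.6 240.6 292.7] F [-3.3 -0.5  6.3] w 0.26 shift [-0.6  0.1 -0.3] turn [ 0.05 -0.08  0.02]
```

play_rows(moves=[0, 0, 0, 0, 0, 0, 0, 0, 0, 0, 0, 0, 0, 0, 0, 0, 0, 0, 0, 0, 0, 0, 0, 0], claw=0.2)

```text
time: 20.9
tcp_pos: [641.0, 240.7, 293.3]
tcp_rot: [3.141, 0.001, 0.006]
contact_force: [-0.1, 0.5, 0.5]
width: 0.604
```

play_rows(moves=[0, 0, -0.02, 0, 0, 0, 0, 0, -0.03, 0, 0, 0, 0, 0, -0.05, 0, 0, 0, 0, 0, -0.02, 0, 0, 0, -0.03, 0, 0, 0, 0, 0, -0.03, 0, 0, 0, 0, 0, -0.03, 0, 0, 0, 0, 0, -0.03, 0, 0, 0, 0, 0, 0, 0, 0, 0, 0, 0])

```text
time: 21.8
tcp_pos: [517.2, 240.1, 415.8]
tcp_rot: [3.141, -0.002, 0.004]
contact_force: [0.6, -0.6, -0.3]
width: 0.603
```

Run:
```python
from loc import *
im=snap('wrist','w9');P=load('w9');b=cv2.cvtColor(im,cv2.COLOR_RGB2BGR)
for r,z in((49,110),(12,140),(44,0)):cv2.polylines(b,[proj(P,circ(639.7,240.3,r,z),True).round().astype(int)],True,(255,0,0))
snap('top','top9');c=cv2.imread('pics/top9.png')
cv2.imwrite('pics/w9_o.png',np.hstack([b[:,:400],c[100:310,80:520][:,:400].repeat(2,0)[:, :]]))
cv2.imwrite('pics/w9_o.png',np.vstack([cv2.resize(b,(560,420))[:300],cv2.resize(c[110:310,80:520],(560,255))]))
```

```text
(no output)
```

View pics/w9_o.png

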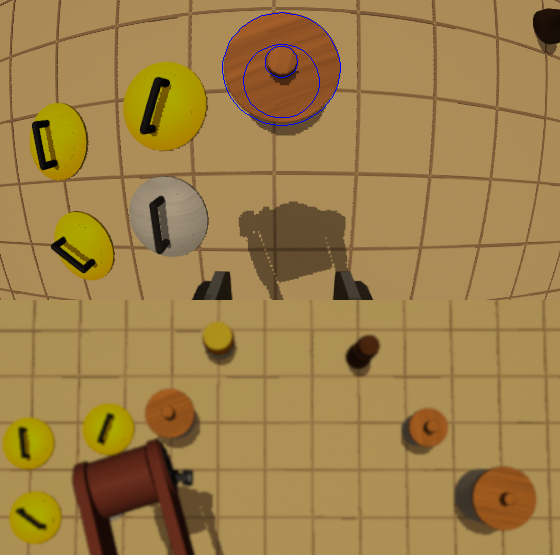

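The medium lid lies flat. The two estimates of the can's position (y = 244.5 and 240) disagree, so I'll check lid against can in the fixed cameras.

Run:
```python
from loc import *
im=cv2.imread('pics/top9.png');P=load('top9');hsv=cv2.cvtColor(im,cv2.COLOR_BGR2HSV)
g0=cv2.cvtColor(cv2.imread('pics/top0.png'),cv2.COLOR_BGR2HSV).astype(np.float32);br=g0[...,2]-g0[...,1]
for k,(x,y) in dict(s=(614,-273.6),m=(639.5,241),l=(476.6,-405)).items():
    r,h,R=S[k]
    sh=lambda x,y:[[circ(x,y,R,h),circ(x,y,R,h+10)],[circ(x,y,12,h+10),circ(x,y,12,h+40)]]
    p=proj(P,[[x,y,h+10]])[0]
    mk,st=blob((hsv[...,0]<17)&(hsv[...,1]>165)&(hsv[...,2]>50),*p);mk=cv2.morphologyEx(mk,cv2.MORPH_CLOSE,np.ones((5,5)))
    # rim in first top picture: bright ring against inside and outside
    def c(q):
        v=0
        for rr,s in((r-2.5,1),(r-9,-.5),(r+4,-.5)):
            m=proj(P,circ(*q,rr,h)).astype(np.float32);v-=s*cv2.remap(br,m[:,:1],m[:,1:],1).mean()
        return v
    b=min((c((a,e)),a,e) for a in np.arange(x-10,x+10,.5) for e in np.arange(y-10,y+10,.5))
    print(k,'lid',fit(P,mk,sh,[x,y]),st,'rim0',b)
snap('side','side9');P=load('side9');a9=cv2.imread('pics/side9.png')
print(proj(P,[[639.5,240,100]]))
cv2.imwrite('pics/s9.png',np.hstack([cv2.resize(a9[160:260,180:300],(480,400),interpolation=2)]))
```

```text
s lid (array([ 614.2, -271.1]), np.float64(0.9365775827682489)) [401 195  31  31 734] rim0 (np.float32(-79.724205), np.float64(614.0), np.float64(-270.1))
m lid (array([639.4, 242.3]), np.float64(0.9547522879492817)) [ 194  180   39   39 1168] rim0 (np.float32(-79.948616), np.float64(638.0), np.float64(243.0))
l lid (array([ 476.1, -403.6]), np.float64(0.9533859977084966)) [ 451  241   50   50 1972] rim0 (np.float32(-85.50337), np.float64(477.1), np.float64(-402.5))
[[234.23548045 204.65087933]]
```

View pics/s9.png

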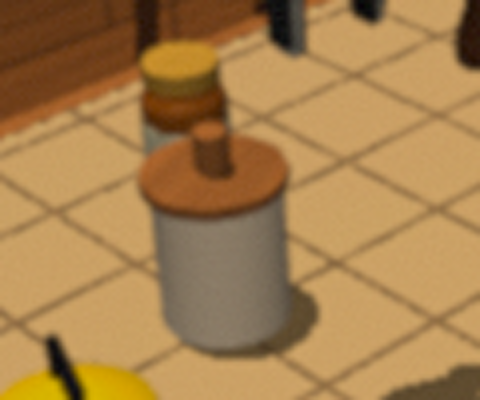

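In the top view each lid agrees with its can to about 1.6 mm. The side crop hints at a few mm for the medium lid, so I'll do one numeric check there.

Run:
```python
from loc import *
a=cv2.cvtColor(cv2.imread('pics/side9.png'),cv2.COLOR_BGR2HSV);P=load('side9')
def row(xy,r,z): # expected left/right limits
    q=proj(P,circ(*xy,r,z));return q[:,0].min().round(1),q[:,0].max().round(1),q[:,1].mean().round(1)
print('lid exp',row((640,240.5),49,105),'can exp',row((640,240.5),44,50))
def edges(v,u0=200,u1=275):
    return [(int(u),*map(int,a[v,u])) for u in range(u0,u1)]
v=int(round(row((640,240.5),49,108)[2]));w=int(round(row((640,240.5),44,50)[2]))
for vv in (v,w):print(vv,[(t[0],)+t[1:] for t in edges(vv) if t[0] in range(210,224) or t[0] in range(246,260)])
```

```text
lid exp (np.float64(214.8), np.float64(252.7), np.float64(203.1)) can exp (np.float64(218.8), np.float64(252.0), np.float64(220.9))
202 [(210, 18, 129, 202), (211, 18, 129, 200), (212, 18, 126, 199), (213, 17, 133, 190), (214, 16, 148, 181), (215, 14, 172, 175), (216, 13, 188, 170), (217, 13, 187, 166), (218, 13, 188, 164), (219, 14, 195, 156), (220, 13, 188, 155), (221, 14, 192, 150), (222, 13, 185, 153), (223, 13, 187, 151), (246, 13, 186, 151), (247, 14, 191, 151), (248, 13, 186, 156), (249, 13, 191, 156), (250, 13, 186, 156), (251, 14, 175, 150), (252, 16, 141, 163), (253, 17, 130, 190), (254, 17, 128, 204), (255, 18, 128, 204), (256, 17, 129, 201), (257, 17, 127, 201), (258, 18, 129, 193), (259, 17, 130, 184)]
221 [(210, 18, 129, 200), (211, 18, 128, 202), (212, 18, 128, 201), (213, 18, 128, 201), (214, 18, 131, 202), (215, 18, 128, 203), (216, 18, 129, 203), (217, 17, 124, 195), (218, 18, 120, 162), (219, 18, 86, 122), (220, 17, 67, 110), (221, 18, 66, 116), (222, 18, 67, 118), (223, 17, 70, 124), (246, 18, 64, 119), (247, 17, 66, 116), (248, 19, 70, 110), (249, 18, 68, 102), (250, 18, 66, 104), (251, 18, 104, 127), (252, 18, 125, 174), (253, 18, 130, 192), (254, 18, 130, 188), (255, 17, 129, 180), (256, 17, 133, 167), (257, 16, 130, 165), (258, 18, 133, 175), (259, 17, 130, 189)]
```

In the side view the lid and can edges are both offset about -0.6 px from one concentric model, so they are concentric. The gripper is clear, so I'll hand in.

```bash
python3 -c "
from bench import robot
print(robot.sign_off(), robot.get_state()['time'])"
```

```text
the job is handed in; nothing more can be done
the job is handed in; nothing more can be done
```

All three oak lids are on their own canisters, flat with the knob up. I handed the job in at about 22 s on the robot's clock; no verdict is given.

**Placing:** I lifted each lid by its knob. Each one touched its rim within about 0.5 mm of the expected height, with a measured force below 8 N. The arm never went near the pan lid, the yellow look-alikes, the mill or the jar. The last top picture shows the mill and jar looking undisturbed, and the wrist picture shows the same for the pan lid. I didn't measure any of the three again.

**Centring:** In the final top view, each lid's centre is within about 2 mm of the rim position measured before the move. The limit is 10 mm.

**Disagreements:**
- For the medium canister, the first top-view fit gave y = 244.5 mm and the close wrist fit gave 240.0 mm. I placed its lid at about 240.5 mm.
- The side picture of that lid first looked about 4 mm off. Comparing lid and canister edges with a concentric model showed them concentric to about 0.1 px.

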